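# Put the washed amber bottles back on the bench shelf in order of size

## Task

The four amber bottles on the draining mat have been washed: put them back on the bench shelf, one standing upright in the middle of each black coaster, in order of size, so that the row steps down from the big white stock bottle: the largest on the coaster next to it, the smallest on the coaster farthest from it. They are glass, so keep them upright and set them down gently, and leave the stock bottle and the wash bottle where they stand.

Things in the scene. Friction and masses are not known exactly. Their poses are not given: they have to be found in the camera images.
- bottle_30_mid (a point): The smallest amber glass bottle (30 ml), upright and loose on the grey draining mat (6 mm thick), in a row with the other three about 100 mm apart: round body 34 mm in diameter, 66 mm tall with its cap; straight wall from the foot up to 41 mm, then a shoulder; black screw cap 28 mm in diameter over the top 17 mm. The point is on its axis half-way up, 33 mm above its underside; z points up the axis.
- bottle_60_mid (a point): The second smallest amber glass bottle (60 ml), upright and loose on the grey draining mat (6 mm thick), in a row with the other three about 100 mm apart: round body 40 mm in diameter, 80 mm tall with its cap; straight wall from the foot up to 52 mm, then a shoulder; black screw cap 33 mm in diameter over the top 18 mm. The point is on its axis half-way up, 40 mm above its underside; z points up the axis.
- bottle_125_mid (a point): The second largest amber glass bottle (125 ml), upright and loose on the grey draining mat (6 mm thick), in a row with the other three about 100 mm apart: round body 50 mm in diameter, 100 mm tall with its cap; straight wall from the foot up to 68 mm, then a shoulder; black screw cap 38 mm in diameter over the top 19 mm. The point is on its axis half-way up, 50 mm above its underside; z points up the axis.
- bottle_250_mid (a point): The largest amber glass bottle (250 ml), upright and loose on the grey draining mat (6 mm thick), in a row with the other three about 100 mm apart: round body 62 mm in diameter, 124 mm tall with its cap; straight wall from the foot up to 87 mm, then a shoulder; black screw cap 45 mm in diameter over the top 21 mm. The point is on its axis half-way up, 62 mm above its underside; z points up the axis.
- coaster_a: One of four alike round black rubber coasters, fixed in a straight row, 92 mm from centre to centre, on the low grey bench shelf (board 120 mm deep, 660 mm long, its top 60 mm above the bench; the row runs along its middle). Shallow dish: 86 mm outside, 78 mm inside, floor 3 mm thick, rim 7 mm above the shelf. Origin: centre of its underside, on the shelf top; z up, y along the row. The letter says nothing about its place in the row, which changes from start to start.
- coaster_b: One of four alike round black rubber coasters, fixed in a straight row, 92 mm from centre to centre, on the low grey bench shelf (board 120 mm deep, 660 mm long, its top 60 mm above the bench; the row runs along its middle). Shallow dish: 86 mm outside, 78 mm inside, floor 3 mm thick, rim 7 mm above the shelf. Origin: centre of its underside, on the shelf top; z up, y along the row. The letter says nothing about its place in the row, which changes from start to start.
- coaster_c: One of four alike round black rubber coasters, fixed in a straight row, 92 mm from centre to centre, on the low grey bench shelf (board 120 mm deep, 660 mm long, its top 60 mm above the bench; the row runs along its middle). Shallow dish: 86 mm outside, 78 mm inside, floor 3 mm thick, rim 7 mm above the shelf. Origin: centre of its underside, on the shelf top; z up, y along the row. The letter says nothing about its place in the row, which changes from start to start.
- coaster_d: One of four alike round black rubber coasters, fixed in a straight row, 92 mm from centre to centre, on the low grey bench shelf (board 120 mm deep, 660 mm long, its top 60 mm above the bench; the row runs along its middle). Shallow dish: 86 mm outside, 78 mm inside, floor 3 mm thick, rim 7 mm above the shelf. Origin: centre of its underside, on the shelf top; z up, y along the row. The letter says nothing about its place in the row, which changes from start to start.
- stock_bottle_mid (a point): Big white plastic stock bottle with a plain paper label, white cap and a small handle, 84 mm in diameter and 200 mm tall, 1 kg, standing on the shelf beyond one end of the coaster row (either end), about 127 mm from the centre of the end coaster. The point is on its axis 100 mm above its underside. It stays where it is.
- wash_bottle_mid (a point): Wash bottle with a red cap and thin bent spout (pointing away from the robot), body 64 mm in diameter, 175 mm tall with the spout, standing on the shelf beyond the other end of the row, about 127 mm from the end coaster. The point is on its axis 86 mm above its underside. It stays where it is.
There are look-alikes about, which are no part of the job. What is shaped like the part that bears bottle_30_mid but green is not meant.

How it is judged:
By the outcome, as a careful person would: the job done as asked, in the order asked, and still so for the second after the job is handed in, with the robot touching nothing.
It also fails if it takes over 102 s, if anything falls off the work surface, if the arm or the gripper's body presses on something with over 40 N, if the wrist force passes 120 N, or if a joint passes its speed limit or range.

## Robot

A 6-joint arm with a two-finger parallel gripper is mounted at the origin on the work surface. World frame = base frame: x ahead of the robot, y to its left, z up, the work surface at z = 0. Lengths are in m, angles in rad, forces in N, time in s.
With the tool pointing down it reaches from about 0.3 to 0.85 m from the base axis. Payload 4.2 kg.
Tool frame: the origin (TCP) lies between the finger pads; the fingertips stand manip.tip_extent ahead of it and the grasp point (between the pads) lies 2 mm behind it (manip.tip_extent is the distance from the TCP to the fingertips, in m); z points along the fingers, y is the line along which they close (so a half turn about z gives the same grasp; the last joint's range is limited). The gripper opens to 91 mm and grips with 3 to 60 N. Pads are 32 mm wide; open, the fingers measure 118 mm over their backs; the gripper's body (76 mm by 178 mm) begins 60 mm behind the grasp point.
Start: joints at [1.082, 0.32, 1.565, -0, 1.257, -0.02], TCP at [0.26, 0.513, 0.231] pointing down, gripper open.
Joint ranges: [-3.11, 3.11], [-0.84, 2.01], [0.21, 2.61], [-1.34, 4.49], [0.05, 2.63], [-2.56, 2.56]. Speed limits (rad/s): [2.57, 2.57, 3.14, 3.14, 3.14, 3.14].

## Interface

Orientations are given as a unit quaternion [w, x, y, z].
In Python, from workcell import manip gives the robot as it stands. The module is installed in compiled form; this text tells all that it offers.
- The arm moves only by the tool jog_arm, never from a script. Its argument "increments" is a list of rows, each an object with "delta_rot": the turn, a rotation vector about the tool's x, y, z each as a share of 0.5 rad, from -1 to 1, a list of three; "travel": the shift along the tool's x, y, z each as a share of 200 mm, from -1 to 1, a list of three; "gripper": the opening, from 0 (shut) to 1 (fully open). A call has exactly 10 rows; each row is the pose to reach, as a shift and turn from the pose commanded when the call began, along the tool's axes at that moment; what a row does not reach only later rows make up. A row lasts 1/12 s, in which the tool goes at most 41.7 mm and 7.16 degrees, less where a joint would pass 70% of its speed; a pose out of reach is approached as far as the arm can. A call with a number of a shift or a turn outside -1 to 1 is refused whole. A call with a gripper value outside its range is refused whole. The fingers move at their own pace and stop on an object; "grip_force" is the grip in N (left out, the last holds). Time passes only in rows, so rows that repeat a pose let the fingers close, or fill a call up. It gives the time, the measured TCP pose, the force, the opening and the grip force at its end, in the units of the state.
- manip.get_obs(): the state, without advancing time (a new reading comes with each control period).
- manip.snapshot(name): name is "scene" or "top" or "wrist"; returns a dict with "pixels" (400x640x3 uint8, red, green, blue), "depth" (400x640 float32, m along the optical axis (not along the pixel's ray), 0 where there is no reading), "mtx" (3x3 intrinsics, pixels), "k1" (the pictures are not rectified: a ray, as slopes to the right and down, at radius r is drawn at 1 + k1 r^2 times it, then the intrinsics apply), "rvec" (rotation vector, rad) and "tvec" (3), from world to camera coordinates, as OpenCV has them. Camera axes: x right, y down, z forward; pixel columns grow to the right and rows downward; lengths in m; the calibration is good to about 2 mm. A picture is of the moment at which its call begins.
- manip.job_done(): hands the job in; it is judged then, once.
The state is a dict: "clock": time; "q": joint angles; "qd": joint speeds; "joint_efforts": joint torques, N m; "eef_pos": TCP position; "tool_rot": TCP orientation; "contact_force": force on the tool from outside, world axes, zero at the start; "torque": the same for the moment, N m; "width": finger opening in m; "gripper_force": force on a finger pad.
Only numpy, scipy, OpenCV 4.12 (cv2) and the standard library are available. Lean on these libraries where they do the work, as an engineer would, in place of code of your own. Each camera call takes 0.05 s, during which the arm holds its last target. There are 200 camera calls.

## Working session

There is one attempt and no reset: what is moved stays moved. The work goes in short steps, Python scripts to look and compute and a tool call to move; the robot and the scene stay as the last step left them, time stands still between calls to the robot, and variables do not carry over. Pictures are saved under pics/ and viewed, at most 14 in all, crops included, and the job is handed in when it is done.

Besides the shell and the picture viewer there is one more tool, called by a JSON object that holds its "fn" and its "kwargs". jog_arm: Moves the arm, as the interface text tells. Shift numbers are shares of 200 mm and turn numbers shares of 0.5 rad, none past 1 either way. Its arguments: {"type":"object","properties":{"increments":{"type":"array","items":{"type":"object","properties":{"delta_rot":{"type":"array","items":{"type":"number","minimum":-1,"maximum":1}},"travel":{"type":"array","items":{"type":"number","minimum":-1,"maximum":1}},"gripper":{"type":"number"}}}},"grip_force":{"type":"number"}},"required":["increments"]}

```bash
mkdir -p pics; cat > h.py <<'E'
import numpy as np, cv2
from workcell import manip
def snap(n,save=None):
    s=manip.snapshot(n)
    if save: cv2.imwrite('pics/'+save,s['pixels'][:,:,::-1])
    return s
def cloud(s):
    K=np.array(s['mtx'],float);h,w=s['depth'].shape
    u,v=np.meshgrid(np.arange(w),np.arange(h))
    p=np.stack([u,v],-1).reshape(-1,1,2).astype(float)
    n=cv2.undistortPoints(p,K,np.array([s['k1'],0,0,0,0.]))[:,0].reshape(h,w,2)
    d=s['depth'];C=np.dstack([n[...,0]*d,n[...,1]*d,d])
    R=cv2.Rodrigues(np.array(s['rvec'],float))[0];t=np.array(s['tvec'],float).ravel()
    W=(C-t)@R
    W[d<=0]=np.nan
    return W
E
python3 - <<'E'
from h import *
print(manip.tip_extent); print(manip.get_obs())
a=snap('top','top.png');b=snap('scene','scene.png')
for s in(a,b):print(s['mtx'],s['k1'],s['rvec'],s['tvec'])
np.savez('top.npz',W=cloud(a),p=a['pixels']);np.savez('scene.npz',W=cloud(b),p=b['pixels'])
E
```

```text
0.017
{'clock': 0.0, 'q': array([ 1.08199728e+00,  3.20269252e-01,  1.56566965e+00, -2.24296637e-05,
        1.25736746e+00, -1.99964957e-02]), 'qd': array([-0.0003896 ,  0.00079644,  0.00041713, -0.00016173, -0.00017249,
        0.00058788]), 'joint_efforts': array([-3.02146284e-03, -4.12463164e+01, -2.31969881e+01,  7.25887902e-02,
        4.57312376e-02, -1.30192702e-04]), 'eef_pos': array([0.25958004, 0.51254944, 0.23013689]), 'tool_rot': array([-2.05316398e-04,  2.32257220e-01,  9.72654024e-01, -8.31962272e-04]), 'contact_force': array([-0.8871372 ,  0.32220774, -0.14458638]), 'torque': array([-0.02716947, -0.0377371 , -0.02588878]), 'gripper_force': 0.0, 'width': 0.09141806990870882}
[[458.83403337   0.         319.79526521]
 [  0.         458.83403337 195.99621339]
 [  0.           0.           1.        ]] -0.08332967067470158 [ 2.16110024 -2.15054561  0.13527121] [-0.00326205  0.55415789  1.21946775]
[[478.71022348   0.         314.58558022]
 [  0.         478.71022348 204.32517839]
 [  0.           0.           1.        ]] -0.06450248556530092 [ 1.46239121  2.12881141 -0.83811255] [ 0.21103111 -0.30251021  1.43799374]
```

View pics/top.png

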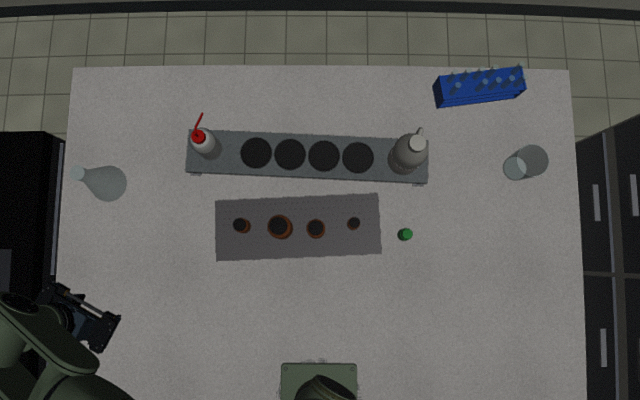

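View pics/scene.png

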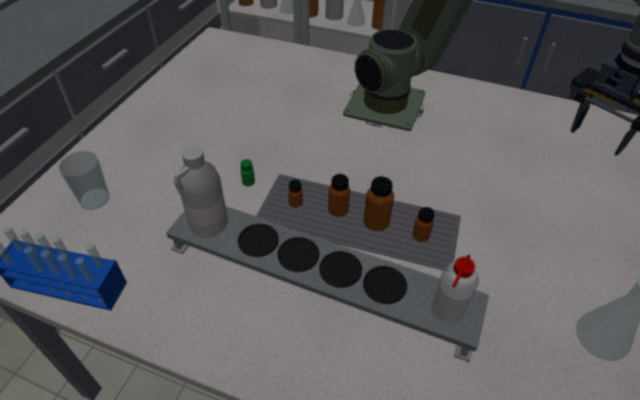

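The top view shows four coasters at (256,153), (290,154), (323,155) and (358,157), with the stock bottle to their right at (410,150) and the wash bottle at (203,140). The amber bottles are at (241,225) 60 ml, (280,226) 250 ml, (316,228) 125 ml and (353,223) 30 ml. The green look-alike is at (405,234).

```bash
python3 - <<'E'
from h import *
for f in('top','scene'):
    z=np.load(f+'.npz');W=z['W'];p=z['p'].astype(int)
    dark=(p.max(2)<45)
    X,Y,Z=W[...,0],W[...,1],W[...,2]
    print(f)
    for nm,m in(('coast',dark&(Z>.05)&(Z<.08)),('cap',dark&(Z>.058)&(Z<.16))):
        m=m&(X>.3)&(X<.8)&(abs(Y)<.4)
        n,l,st,c=cv2.connectedComponentsWithStats(m.astype(np.uint8))
        for i in range(1,n):
            if st[i,4]<25:continue
            q=W[l==i]
            if nm=='cap': 
                zt=np.percentile(q[:,2],90); q=q[q[:,2]>zt-.005]
            if nm=='cap' and st[i,4]>400: continue
            lo,hi=np.percentile(q,2,0),np.percentile(q,98,0)
            print(nm,c[i].round(),st[i,4],'mid',((lo+hi)/2).round(4),'med',np.median(q,0).round(4),'size',(hi-lo).round(3))
E
```

```text
top
coast [256. 152.] 748 mid [0.6684 0.1727 0.0643] med [0.6686 0.1734 0.0638] size [0.076 0.076 0.012]
coast [290. 154.] 749 mid [0.6642 0.0821 0.0646] med [0.6646 0.0811 0.0636] size [0.076 0.074 0.011]
coast [324. 156.] 749 mid [ 0.6603 -0.0101  0.0642] med [ 0.66   -0.0113  0.0637] size [0.075 0.073 0.011]
coast [357. 157.] 754 mid [ 0.6564 -0.1028  0.064 ] med [ 0.657  -0.1012  0.0636] size [0.075 0.075 0.012]
coast [354. 222.] 91 mid [ 0.4798 -0.0908  0.066 ] med [ 0.4807 -0.0909  0.0719] size [0.023 0.027 0.021]
cap [277. 225.] 271 mid [0.4693 0.1059 0.1319] med [0.4681 0.1062 0.1311] size [0.038 0.04  0.007]
cap [354. 222.] 88 mid [ 0.4809 -0.0897  0.0733] med [ 0.4808 -0.0909  0.0723] size [0.021 0.024 0.006]
cap [239. 224.] 134 mid [0.4742 0.2111 0.0878] med [0.4731 0.2099 0.0867] size [0.029 0.029 0.008]
cap [315. 227.] 182 mid [0.4653 0.0112 0.1072] med [0.4652 0.0112 0.1066] size [0.031 0.036 0.006]
scene
coast [295. 186.] 136 mid [ 0.484  -0.0907  0.0647] med [ 0.4876 -0.09    0.0698] size [0.025 0.025 0.019]
coast [424. 219.] 57 mid [0.4839 0.2107 0.0741] med [0.4867 
[... 161 characters left out ...]
54.] 1116 mid [ 0.6623 -0.0101  0.0639] med [ 0.6614 -0.0102  0.0629] size [0.078 0.076 0.008]
coast [340. 269.] 1197 mid [0.6662 0.0818 0.0637] med [0.665  0.0819 0.0629] size [0.078 0.076 0.008]
coast [385. 285.] 1287 mid [0.6699 0.1736 0.064 ] med [0.6698 0.1736 0.0629] size [0.078 0.075 0.009]
cap [340. 182.] 226 mid [0.468  0.0116 0.1052] med [0.4692 0.0111 0.1055] size [0.033 0.032 0.006]
cap [381. 187.] 345 mid [0.4712 0.1055 0.1295] med [0.4723 0.105  0.1296] size [0.038 0.039 0.006]
cap [295. 186.] 130 mid [ 0.4832 -0.0914  0.0712] med [ 0.4839 -0.0912  0.0715] size [0.024 0.023 0.006]
cap [426. 215.] 203 mid [0.4759 0.2113 0.0853] med [0.4761 0.2113 0.0855] size [0.027 0.029 0.006]
```

{"fn": "jog_arm", "kwargs": {"increments": [{"travel": [-0.12,-0.08,0],"delta_rot": [0,0,0.15],"gripper": 1},{"travel": [-0.24,-0.17,0],"delta_rot": [0,0,0.3],"gripper": 1},{"travel": [-0.36,-0.26,0],"delta_rot": [0,0,0.45],"gripper": 1},{"travel": [-0.48,-0.35,0],"delta_rot": [0,0,0.6],"gripper": 1},{"travel": [-0.6,-0.43,0],"delta_rot": [0,0,0.7],"gripper": 1},{"travel": [-0.72,-0.52,0],"delta_rot": [0,0,0.8],"gripper": 1},{"travel": [-0.8,-0.58,0],"delta_rot": [0,0,0.9],"gripper": 1},{"travel": [-0.88,-0.63,0],"delta_rot": [0,0,1],"gripper": 1},{"travel": [-0.93,-0.67,0],"delta_rot": [0,0,1],"gripper": 1},{"travel": [-0.93,-0.67,0],"delta_rot": [0,0,1],"gripper": 1}], "grip_force": 25}}

```text
clock: 0.93
eef_pos: [0.3657, 0.3074, 0.2307]
tool_rot: [0.0, 0.467, 0.884, -0.001]
contact_force: [-0.2, -0.1, -0.0]
width: 0.0916
gripper_force: 0.0
```

```bash
cat >> h.py <<'E'
from scipy.spatial.transform import Rotation as Ro
def go(x,y,z):
    o=manip.get_obs();w=o['tool_rot'];r=Ro.from_quat([w[1],w[2],w[3],w[0]])
    T=Ro.from_matrix(np.array([[0,1,0],[1,0,0],[0,0,-1.]]))
    print('t',o['clock'],'pos',o['eef_pos'].round(4),'q',o['q'].round(3),'F',o['contact_force'].round(1),'w',round(o['width'],4))
    print('travel',(r.inv().apply(np.array([x,y,z])-o['eef_pos'])/.2).round(3),'rot',((r.inv()*T).as_rotvec()/.5).round(3))
E
python3 -c "
from h import *
go(.4705,.1057,.231)"
```

```text
t 0.9333 pos [0.3657 0.3074 0.2307] q [ 6.750e-01  1.670e-01  1.774e+00 -1.000e-03  1.201e+00  7.600e-02] F [-0.2 -0.1 -0. ] w 0.0916
travel [-1.128 -0.136 -0.   ] rot [-1.000e-03  2.000e-03  1.199e+00]
```

{"fn": "jog_arm", "kwargs": {"increments": [{"travel": [-0.15,-0.02,0],"delta_rot": [0,0,0.2],"gripper": 1},{"travel": [-0.3,-0.04,0],"delta_rot": [0,0,0.4],"gripper": 1},{"travel": [-0.45,-0.06,0],"delta_rot": [0,0,0.6],"gripper": 1},{"travel": [-0.6,-0.08,0],"delta_rot": [0,0,0.75],"gripper": 1},{"travel": [-0.75,-0.1,0],"delta_rot": [0,0,0.9],"gripper": 1},{"travel": [-0.87,-0.12,0],"delta_rot": [0,0,1],"gripper": 1},{"travel": [-0.95,-0.13,0],"delta_rot": [0,0,1],"gripper": 1},{"travel": [-1,-0.14,0],"delta_rot": [0,0,1],"gripper": 1},{"travel": [-1,-0.14,0],"delta_rot": [0,0,1],"gripper": 1},{"travel": [-1,-0.14,0],"delta_rot": [0,0,1],"gripper": 1}]}}

```text
clock: 1.77
eef_pos: [0.4551, 0.1292, 0.2308]
tool_rot: [-0.001, 0.67, 0.742, 0.0]
contact_force: [0.3, 0.2, 0.2]
width: 0.0913
gripper_force: 0.0
```

```bash
python3 -c "
from h import *
go(.4705,.1057,.231)
s=snap('wrist','w1.png');W=cloud(s);np.savez('w1.npz',W=W,p=s['pixels'])
"
```

```text
t 1.7667 pos [0.4551 0.1292 0.2308] q [2.520e-01 1.590e-01 1.784e+00 1.000e-03 1.199e+00 1.500e-01] F [0.3 0.2 0.2] w 0.0913
travel [-0.125  0.064 -0.001] rot [-0.001 -0.002  0.203]
```

View pics/w1.png

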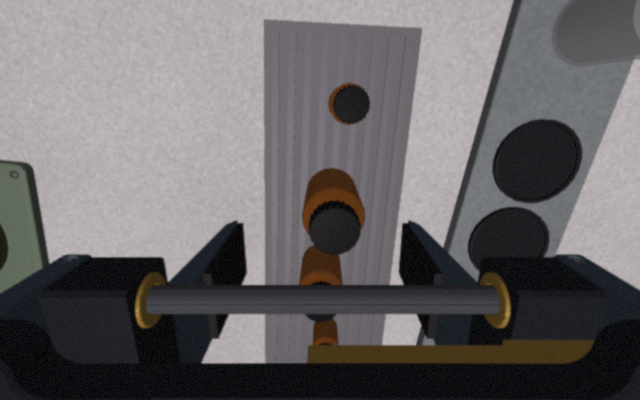

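The wrist view shows the 250 ml cap at (334,228), the 60 ml cap at (350,104), and two coasters at (537,160) and (508,240). I'll cross-check their positions.

```bash
python3 - <<'E'
from h import *
z=np.load('w1.npz');W=z['W'];p=z['p'].astype(int)
for nm,(u,v) in dict(b250=(334,228),b60=(350,104),c1=(537,160),c2=(508,230)).items():
    zc=np.nanmedian(W[v-5:v+6,u-5:u+6,2]);m=((p.max(2)<60)&(abs(W[...,2]-zc)<.006)).astype(np.uint8)
    n,l,st,c=cv2.connectedComponentsWithStats(m);i=l[v,u];q=W[l==i]
    (cx,cy),r=cv2.minEnclosingCircle(q[:,:2].astype(np.float32));print(nm,zc.round(4),'circ',round(cx,4),round(cy,4),round(r,4),'med',np.median(q,0).round(4),st[i,4])
E
```

```text
b250 0.1299 circ 0.4678 0.107 0.023 med [0.4676 0.1086 0.1298] 1972
b60 0.0858 circ 0.4727 0.213 0.0166 med [0.4726 0.213  0.0858] 1051
c1 0.0631 circ 0.668 0.1755 0.0433 med [0.6691 0.1771 0.0632] 5655
c2 0.0629 circ 0.6642 0.0841 0.0434 med [0.6621 0.0929 0.0632] 3411
```

{"fn": "jog_arm", "kwargs": {"increments": [{"travel": [-0.06,0.03,0],"delta_rot": [0,0,0.1],"gripper": 1},{"travel": [-0.12,0.057,0.05],"delta_rot": [0,0,0.203],"gripper": 1},{"travel": [-0.12,0.057,0.1],"delta_rot": [0,0,0.203],"gripper": 1},{"travel": [-0.12,0.057,0.15],"delta_rot": [0,0,0.203],"gripper": 1},{"travel": [-0.12,0.057,0.2],"delta_rot": [0,0,0.203],"gripper": 1},{"travel": [-0.12,0.057,0.25],"delta_rot": [0,0,0.203],"gripper": 1},{"travel": [-0.12,0.057,0.3],"delta_rot": [0,0,0.203],"gripper": 1},{"travel": [-0.12,0.057,0.3],"delta_rot": [0,0,0.203],"gripper": 1},{"travel": [-0.12,0.057,0.3],"delta_rot": [0,0,0.203],"gripper": 1},{"travel": [-0.12,0.057,0.3],"delta_rot": [0,0,0.203],"gripper": 1}]}}

```text
clock: 2.65
eef_pos: [0.4694, 0.1062, 0.1712]
tool_rot: [0.0, 0.707, 0.707, 0.0]
contact_force: [0.4, -0.1, -0.1]
width: 0.0914
gripper_force: 0.0
```

```bash
python3 -c "
from h import *
go(.469,.1065,.078)"
```

```text
t 2.65 pos [0.4694 0.1062 0.1712] q [0.199 0.223 1.864 0.    1.054 0.198] F [ 0.4 -0.1 -0.1] w 0.0914
travel [ 0.001 -0.002  0.466] rot [ 0.001 -0.001  0.002]
```

Tracking is accurate to under a millimetre. Next I go down, close and make a small lift.

{"fn": "jog_arm", "kwargs": {"increments": [{"travel": [0,0,0.08],"gripper": 1},{"travel": [0,0,0.16],"gripper": 1},{"travel": [0,0,0.24],"gripper": 1},{"travel": [0,0,0.32],"gripper": 1},{"travel": [0,0,0.39],"gripper": 1},{"travel": [0,0,0.44],"gripper": 1},{"travel": [0,0,0.466],"gripper": 1},{"travel": [0,0,0.466],"gripper": 1},{"travel": [0,0,0.466],"gripper": 0.75},{"travel": [0,0,0.466],"gripper": 0.5}], "grip_force": 25}}

```text
invalid input at $.increments[0]: expected keys delta_rot, travel, gripper
```

{"fn": "jog_arm", "kwargs": {"increments": [{"travel": [0,0,0],"gripper": 0.4},{"travel": [0,0,0],"gripper": 0.4},{"travel": [0,0,0],"gripper": 0.4},{"travel": [0,0,0],"gripper": 0.4},{"travel": [0,0,0],"gripper": 0.4},{"travel": [0,0,0],"gripper": 0.4},{"travel": [0,0,-0.02],"gripper": 0.4},{"travel": [0,0,-0.05],"gripper": 0.4},{"travel": [0,0,-0.1],"gripper": 0.4},{"travel": [0,0,-0.1],"gripper": 0.4}]}}

```text
invalid input at $.increments[0]: expected keys delta_rot, travel, gripper
```

```bash
python3 -c "
from h import *
go(.6565,-.1010,.22)
print(manip.get_obs()['gripper_force'])"
```

```text
t 2.65 pos [0.4694 0.1062 0.1712] q [0.199 0.223 1.864 0.    1.054 0.198] F [ 0.4 -0.1 -0.1] w 0.0914
travel [-1.037  0.935 -0.244] rot [ 0.001 -0.001  0.002]
0.0
```

{"fn": "jog_arm", "kwargs": {"increments": [{"travel": [0,0,0.08],"delta_rot": [0,0,0],"gripper": 1},{"travel": [0,0,0.16],"delta_rot": [0,0,0],"gripper": 1},{"travel": [0,0,0.24],"delta_rot": [0,0,0],"gripper": 1},{"travel": [0,0,0.32],"delta_rot": [0,0,0],"gripper": 1},{"travel": [0,0,0.39],"delta_rot": [0,0,0],"gripper": 1},{"travel": [0,0,0.44],"delta_rot": [0,0,0],"gripper": 1},{"travel": [0,0,0.466],"delta_rot": [0,0,0],"gripper": 1},{"travel": [0,0,0.466],"delta_rot": [0,0,0],"gripper": 1},{"travel": [0,0,0.466],"delta_rot": [0,0,0],"gripper": 0.85},{"travel": [0,0,0.466],"delta_rot": [0,0,0],"gripper": 0.75}], "grip_force": 25}}

```text
clock: 3.48
eef_pos: [0.4699, 0.1061, 0.0786]
tool_rot: [0.001, 0.707, 0.707, 0.001]
contact_force: [-0.3, -0.3, 0.6]
width: 0.081
gripper_force: 0.0
```

{"fn": "jog_arm", "kwargs": {"increments": [{"travel": [0,0,0],"delta_rot": [0,0,0],"gripper": 0.68},{"travel": [0,0,0],"delta_rot": [0,0,0],"gripper": 0.6},{"travel": [0,0,0],"delta_rot": [0,0,0],"gripper": 0.5},{"travel": [0,0,0],"delta_rot": [0,0,0],"gripper": 0.4},{"travel": [0,0,0],"delta_rot": [0,0,0],"gripper": 0.4},{"travel": [0,0,0],"delta_rot": [0,0,0],"gripper": 0.4},{"travel": [0,0,-0.02],"delta_rot": [0,0,0],"gripper": 0.4},{"travel": [0,0,-0.05],"delta_rot": [0,0,0],"gripper": 0.4},{"travel": [0,0,-0.1],"delta_rot": [0,0,0],"gripper": 0.4},{"travel": [0,0,-0.1],"delta_rot": [0,0,0],"gripper": 0.4}]}}

```text
clock: 4.32
eef_pos: [0.4705, 0.1062, 0.0992]
tool_rot: [0.001, 0.707, 0.707, 0.002]
contact_force: [-0.2, -0.4, -1.6]
width: 0.0615
gripper_force: 25.0
```

```bash
python3 -c "
from h import *
go(.6565,-.1010,.22)
print(manip.get_obs()['gripper_force'])"
```

```text
t 4.3167 pos [0.4705 0.1062 0.0992] q [0.198 0.305 1.963 0.    0.87  0.198] F [-0.2 -0.4 -1.6] w 0.0615
travel [-1.036  0.932 -0.601] rot [ 0.007 -0.001  0.001]
24.979261562693864
```

{"fn": "jog_arm", "kwargs": {"increments": [{"travel": [0,0,-0.05],"delta_rot": [0,0,0],"gripper": 0.4},{"travel": [0,0,-0.15],"delta_rot": [0,0,0],"gripper": 0.4},{"travel": [0,0,-0.27],"delta_rot": [0,0,0],"gripper": 0.4},{"travel": [0,0,-0.39],"delta_rot": [0,0,0],"gripper": 0.4},{"travel": [-0.03,0.03,-0.48],"delta_rot": [0,0,0],"gripper": 0.4},{"travel": [-0.1,0.09,-0.52],"delta_rot": [0,0,0],"gripper": 0.4},{"travel": [-0.19,0.18,-0.55],"delta_rot": [0,0,0],"gripper": 0.4},{"travel": [-0.3,0.28,-0.55],"delta_rot": [0,0,0],"gripper": 0.4},{"travel": [-0.41,0.38,-0.55],"delta_rot": [0,0,0],"gripper": 0.4},{"travel": [-0.52,0.48,-0.55],"delta_rot": [0,0,0],"gripper": 0.4}]}}

```text
clock: 5.15
eef_pos: [0.566, 0.001, 0.2076]
tool_rot: [0.0, 0.707, 0.707, 0.0]
contact_force: [1.0, 0.1, -1.9]
width: 0.0614
gripper_force: 25.0
```

{"fn": "jog_arm", "kwargs": {"increments": [{"travel": [-0.1,0.1,0],"delta_rot": [0,0,0],"gripper": 0.4},{"travel": [-0.2,0.2,0],"delta_rot": [0,0,0],"gripper": 0.4},{"travel": [-0.3,0.29,0],"delta_rot": [0,0,0],"gripper": 0.4},{"travel": [-0.38,0.36,0],"delta_rot": [0,0,0],"gripper": 0.4},{"travel": [-0.45,0.41,0],"delta_rot": [0,0,0],"gripper": 0.4},{"travel": [-0.5,0.44,0],"delta_rot": [0,0,0],"gripper": 0.4},{"travel": [-0.516,0.452,0],"delta_rot": [0,0,0],"gripper": 0.4},{"travel": [-0.516,0.452,0],"delta_rot": [0,0,0],"gripper": 0.4},{"travel": [-0.516,0.452,0],"delta_rot": [0,0,0],"gripper": 0.4},{"travel": [-0.516,0.452,0],"delta_rot": [0,0,0],"gripper": 0.4}]}}

```text
clock: 5.98
eef_pos: [0.655, -0.1002, 0.2078]
tool_rot: [-0.0, 0.707, 0.708, 0.0]
contact_force: [-0.3, -0.8, -1.4]
width: 0.0614
gripper_force: 25.0
```

```bash
python3 -c "
from h import *
s=snap('scene','s1.png')
go(.6565,-.1010,.136)
"
```

```text
t 6.0333 pos [ 0.6551 -0.1002  0.208 ] q [-0.169  0.473  1.381  0.     1.288 -0.171] F [ 0.2  0.3 -1.1] w 0.0613
travel [-0.004  0.007  0.36 ] rot [-0.    -0.001  0.003]
```

View pics/s1.png

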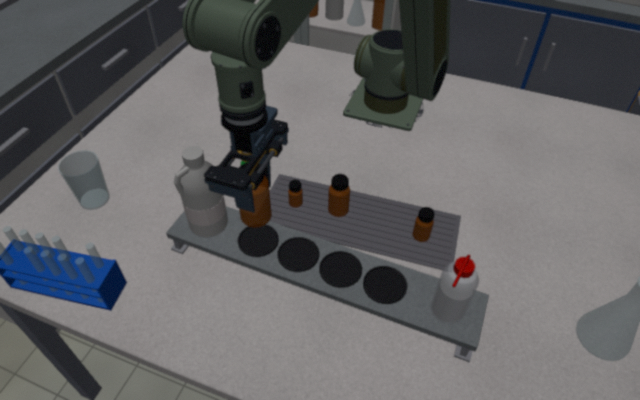

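The scene view shows the 250 ml bottle hanging upright at (256,200) over the end coaster at (258,240), next to the stock bottle. Now I lower it slowly.

{"fn": "jog_arm", "kwargs": {"increments": [{"travel": [-0.004,0.007,0.04],"delta_rot": [0,0,0],"gripper": 0.4},{"travel": [-0.004,0.007,0.09],"delta_rot": [0,0,0],"gripper": 0.4},{"travel": [-0.004,0.007,0.15],"delta_rot": [0,0,0],"gripper": 0.4},{"travel": [-0.004,0.007,0.21],"delta_rot": [0,0,0],"gripper": 0.4},{"travel": [-0.004,0.007,0.26],"delta_rot": [0,0,0],"gripper": 0.4},{"travel": [-0.004,0.007,0.3],"delta_rot": [0,0,0],"gripper": 0.4},{"travel": [-0.004,0.007,0.325],"delta_rot": [0,0,0],"gripper": 0.4},{"travel": [-0.004,0.007,0.34],"delta_rot": [0,0,0],"gripper": 0.4},{"travel": [-0.004,0.007,0.345],"delta_rot": [0,0,0],"gripper": 0.4},{"travel": [-0.004,0.007,0.345],"delta_rot": [0,0,0],"gripper": 0.4}]}}

```text
clock: 6.87
eef_pos: [0.6572, -0.1019, 0.1388]
tool_rot: [0.0, 0.707, 0.707, 0.0]
contact_force: [-0.5, -0.1, -1.2]
width: 0.0617
gripper_force: 25.0
```

{"fn": "jog_arm", "kwargs": {"increments": [{"travel": [0,0,0.002],"delta_rot": [0,0,0],"gripper": 0.4},{"travel": [0,0,0.004],"delta_rot": [0,0,0],"gripper": 0.4},{"travel": [0,0,0.006],"delta_rot": [0,0,0],"gripper": 0.4},{"travel": [0,0,0.008],"delta_rot": [0,0,0],"gripper": 0.4},{"travel": [0,0,0.01],"delta_rot": [0,0,0],"gripper": 0.4},{"travel": [0,0,0.012],"delta_rot": [0,0,0],"gripper": 0.4},{"travel": [0,0,0.014],"delta_rot": [0,0,0],"gripper": 0.4},{"travel": [0,0,0.016],"delta_rot": [0,0,0],"gripper": 0.4},{"travel": [0,0,0.017],"delta_rot": [0,0,0],"gripper": 0.4},{"travel": [0,0,0.017],"delta_rot": [0,0,0],"gripper": 0.4}]}}

```text
clock: 7.7
eef_pos: [0.6571, -0.1019, 0.1353]
tool_rot: [-0.0, 0.707, 0.707, 0.0]
contact_force: [0.6, -1.3, -2.5]
width: 0.0613
gripper_force: 25.0
```

{"fn": "jog_arm", "kwargs": {"increments": [{"travel": [0,0,0.001],"delta_rot": [0,0,0],"gripper": 0.4},{"travel": [0,0,0.002],"delta_rot": [0,0,0],"gripper": 0.4},{"travel": [0,0,0.003],"delta_rot": [0,0,0],"gripper": 0.4},{"travel": [0,0,0.004],"delta_rot": [0,0,0],"gripper": 0.4},{"travel": [0,0,0.005],"delta_rot": [0,0,0],"gripper": 0.4},{"travel": [0,0,0.006],"delta_rot": [0,0,0],"gripper": 0.4},{"travel": [0,0,0.007],"delta_rot": [0,0,0],"gripper": 0.4},{"travel": [0,0,0.007],"delta_rot": [0,0,0],"gripper": 0.4},{"travel": [0,0,0.007],"delta_rot": [0,0,0],"gripper": 0.4},{"travel": [0,0,0.007],"delta_rot": [0,0,0],"gripper": 0.4}]}}

```text
clock: 8.53
eef_pos: [0.657, -0.1019, 0.1352]
tool_rot: [0.0, 0.707, 0.707, 0.0]
contact_force: [-2.2, -0.6, 6.9]
width: 0.0615
gripper_force: 25.0
```

{"fn": "jog_arm", "kwargs": {"increments": [{"travel": [0,0,0],"delta_rot": [0,0,0],"gripper": 0.7},{"travel": [0,0,0],"delta_rot": [0,0,0],"gripper": 0.75},{"travel": [0,0,0],"delta_rot": [0,0,0],"gripper": 0.8},{"travel": [0,0,0],"delta_rot": [0,0,0],"gripper": 0.9},{"travel": [0,0,-0.01],"delta_rot": [0,0,0],"gripper": 0.95},{"travel": [0,0,-0.03],"delta_rot": [0,0,0],"gripper": 0.95},{"travel": [0,0,-0.07],"delta_rot": [0,0,0],"gripper": 0.95},{"travel": [0,0,-0.13],"delta_rot": [0,0,0],"gripper": 0.95},{"travel": [0,0,-0.2],"delta_rot": [0,0,0],"gripper": 0.95},{"travel": [0,0,-0.27],"delta_rot": [0,0,0],"gripper": 1}]}}

```text
clock: 9.37
eef_pos: [0.6572, -0.102, 0.1892]
tool_rot: [0.0, 0.707, 0.707, 0.0]
contact_force: [0.0, -0.7, 0.1]
width: 0.0893
gripper_force: 0.0
```

{"fn": "jog_arm", "kwargs": {"increments": [{"travel": [0,0,-0.08],"delta_rot": [0,0,0],"gripper": 1},{"travel": [0,0,-0.15],"delta_rot": [0,0,0],"gripper": 1},{"travel": [0,0,-0.2],"delta_rot": [0,0,0],"gripper": 1},{"travel": [0.03,-0.06,-0.2],"delta_rot": [0,0,0],"gripper": 1},{"travel": [0.1,-0.18,-0.2],"delta_rot": [0,0,0],"gripper": 1},{"travel": [0.2,-0.34,-0.2],"delta_rot": [0,0,0],"gripper": 1},{"travel": [0.3,-0.5,-0.2],"delta_rot": [0,0,0],"gripper": 1},{"travel": [0.4,-0.66,-0.2],"delta_rot": [0,0,0],"gripper": 1},{"travel": [0.5,-0.82,-0.2],"delta_rot": [0,0,0],"gripper": 1},{"travel": [0.57,-0.95,-0.2],"delta_rot": [0,0,0],"gripper": 1}]}}

```text
clock: 10.2
eef_pos: [0.4645, 0.0132, 0.2283]
tool_rot: [-0.0, 0.707, 0.707, 0.0]
contact_force: [0.4, 0.8, -0.3]
width: 0.0916
gripper_force: 0.0
```

```bash
python3 - <<'E'
from h import *
go(.466,.012,.054)
s=snap('top','t2.png')
W=cloud(s);p=s['pixels'].astype(int)
m=((p.max(2)<55)&(W[...,2]>.178)&(W[...,2]<.195)&(abs(W[...,0]-.657)<.05)&(abs(W[...,1]+.1)<.05))
q=W[m];print(len(q));print(((np.percentile(q,2,0)+np.percentile(q,98,0))/2).round(4)) if len(q) else 0
E
```

```text
t 10.2 pos [0.4645 0.0132 0.2283] q [3.000e-03 1.480e-01 1.805e+00 1.000e-03 1.190e+00 2.000e-03] F [ 0.4  0.8 -0.3] w 0.0916
travel [-0.006  0.008  0.872] rot [-0.001 -0.001  0.002]
272
[ 0.6541 -0.1022  0.1863]
```

View pics/t2.png

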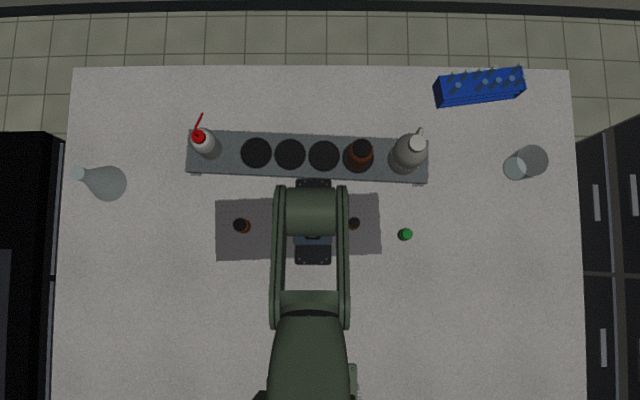

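The top view shows the 250 ml bottle upright on the coaster at (358,155), and the gripper above the 125 ml bottle. I'll pick that one next.

{"fn": "jog_arm", "kwargs": {"increments": [{"travel": [-0.006,0.008,0.06],"delta_rot": [0,0,0],"gripper": 1},{"travel": [-0.006,0.008,0.15],"delta_rot": [0,0,0],"gripper": 1},{"travel": [-0.006,0.008,0.26],"delta_rot": [0,0,0],"gripper": 1},{"travel": [-0.006,0.008,0.38],"delta_rot": [0,0,0],"gripper": 1},{"travel": [-0.006,0.008,0.5],"delta_rot": [0,0,0],"gripper": 1},{"travel": [-0.006,0.008,0.62],"delta_rot": [0,0,0],"gripper": 1},{"travel": [-0.006,0.008,0.73],"delta_rot": [0,0,0],"gripper": 1},{"travel": [-0.006,0.008,0.81],"delta_rot": [0,0,0],"gripper": 1},{"travel": [-0.006,0.008,0.86],"delta_rot": [0,0,0],"gripper": 0.9},{"travel": [-0.006,0.008,0.872],"delta_rot": [0,0,0],"gripper": 0.8}], "grip_force": 18}}

```text
clock: 11.08
eef_pos: [0.4679, 0.0107, 0.0522]
tool_rot: [-0.001, 0.707, 0.707, -0.001]
contact_force: [0.2, 0.2, 0.5]
width: 0.0804
gripper_force: 0.0
```

{"fn": "jog_arm", "kwargs": {"increments": [{"travel": [0,0,0],"delta_rot": [0,0,0],"gripper": 0.65},{"travel": [0,0,0],"delta_rot": [0,0,0],"gripper": 0.57},{"travel": [0,0,0],"delta_rot": [0,0,0],"gripper": 0.5},{"travel": [0,0,0],"delta_rot": [0,0,0],"gripper": 0.4},{"travel": [0,0,0],"delta_rot": [0,0,0],"gripper": 0.3},{"travel": [0,0,0],"delta_rot": [0,0,0],"gripper": 0.3},{"travel": [0,0,0],"delta_rot": [0,0,0],"gripper": 0.3},{"travel": [0,0,0],"delta_rot": [0,0,0],"gripper": 0.3},{"travel": [0,0,0],"delta_rot": [0,0,0],"gripper": 0.3},{"travel": [0,0,0],"delta_rot": [0,0,0],"gripper": 0.3}]}}

```text
clock: 11.92
eef_pos: [0.468, 0.0108, 0.0541]
tool_rot: [-0.0, 0.707, 0.707, -0.0]
contact_force: [-3.8, -0.3, 6.4]
width: 0.0496
gripper_force: 18.0
```

```bash
python3 -c "
from h import *
go(.6605,-.0095,.17)
print(manip.get_obs()['gripper_force'])"
```

```text
t 11.9167 pos [0.468  0.0108 0.0541] q [-2.000e-03  3.510e-01  2.044e+00  0.000e+00  7.470e-01 -2.000e-03] F [-3.8 -0.3  6.4] w 0.0496
travel [-0.102  0.962 -0.58 ] rot [-0.002 -0.     0.001]
18.001226055203006
```

{"fn": "jog_arm", "kwargs": {"increments": [{"travel": [0,0,-0.02],"delta_rot": [0,0,0],"gripper": 0.3},{"travel": [0,0,-0.07],"delta_rot": [0,0,0],"gripper": 0.3},{"travel": [0,0,-0.16],"delta_rot": [0,0,0],"gripper": 0.3},{"travel": [0,0,-0.27],"delta_rot": [0,0,0],"gripper": 0.3},{"travel": [0,0,-0.38],"delta_rot": [0,0,0],"gripper": 0.3},{"travel": [-0.005,0.03,-0.48],"delta_rot": [0,0,0],"gripper": 0.3},{"travel": [-0.01,0.09,-0.55],"delta_rot": [0,0,0],"gripper": 0.3},{"travel": [-0.02,0.18,-0.58],"delta_rot": [0,0,0],"gripper": 0.3},{"travel": [-0.03,0.29,-0.58],"delta_rot": [0,0,0],"gripper": 0.3},{"travel": [-0.04,0.4,-0.58],"delta_rot": [0,0,0],"gripper": 0.3}]}}

```text
clock: 12.75
eef_pos: [0.55, 0.0027, 0.1707]
tool_rot: [0.001, 0.707, 0.707, 0.001]
contact_force: [0.4, 0.2, -1.9]
width: 0.05
gripper_force: 18.0
```

{"fn": "jog_arm", "kwargs": {"increments": [{"travel": [-0.01,0.12,0],"delta_rot": [0,0,0],"gripper": 0.3},{"travel": [-0.02,0.24,0],"delta_rot": [0,0,0],"gripper": 0.3},{"travel": [-0.03,0.35,0],"delta_rot": [0,0,0],"gripper": 0.3},{"travel": [-0.04,0.44,0],"delta_rot": [0,0,0],"gripper": 0.3},{"travel": [-0.05,0.51,0],"delta_rot": [0,0,0],"gripper": 0.3},{"travel": [-0.06,0.55,0],"delta_rot": [0,0,0],"gripper": 0.3},{"travel": [-0.062,0.562,0],"delta_rot": [0,0,0],"gripper": 0.3},{"travel": [-0.062,0.562,0],"delta_rot": [0,0,0],"gripper": 0.3},{"travel": [-0.062,0.562,0],"delta_rot": [0,0,0],"gripper": 0.3},{"travel": [-0.062,0.562,0],"delta_rot": [0,0,0],"gripper": 0.3}]}}

```text
clock: 13.58
eef_pos: [0.6602, -0.0094, 0.1697]
tool_rot: [-0.0, 0.707, 0.707, -0.0]
contact_force: [0.3, 0.1, -3.1]
width: 0.0498
gripper_force: 18.0
```

```bash
python3 -c "
from h import *
go(.6605,-.0095,.111)"
```

```text
t 13.5833 pos [ 0.6602 -0.0094  0.1697] q [-0.032  0.493  1.445  0.     1.204 -0.032] F [ 0.3  0.1 -3.1] w 0.0498
travel [-0.001  0.002  0.293] rot [-0.001 -0.     0.001]
```

{"fn": "jog_arm", "kwargs": {"increments": [{"travel": [0,0,0.03],"delta_rot": [0,0,0],"gripper": 0.3},{"travel": [0,0,0.08],"delta_rot": [0,0,0],"gripper": 0.3},{"travel": [0,0,0.13],"delta_rot": [0,0,0],"gripper": 0.3},{"travel": [0,0,0.18],"delta_rot": [0,0,0],"gripper": 0.3},{"travel": [0,0,0.22],"delta_rot": [0,0,0],"gripper": 0.3},{"travel": [0,0,0.25],"delta_rot": [0,0,0],"gripper": 0.3},{"travel": [0,0,0.265],"delta_rot": [0,0,0],"gripper": 0.3},{"travel": [0,0,0.272],"delta_rot": [0,0,0],"gripper": 0.3},{"travel": [0,0,0.275],"delta_rot": [0,0,0],"gripper": 0.3},{"travel": [0,0,0.277],"delta_rot": [0,0,0],"gripper": 0.3}]}}

```text
clock: 14.42
eef_pos: [0.6613, -0.0095, 0.1145]
tool_rot: [0.0, 0.707, 0.707, 0.0]
contact_force: [0.4, 0.8, -2.0]
width: 0.0498
gripper_force: 18.0
```

{"fn": "jog_arm", "kwargs": {"increments": [{"travel": [0,0,0.002],"delta_rot": [0,0,0],"gripper": 0.3},{"travel": [0,0,0.004],"delta_rot": [0,0,0],"gripper": 0.3},{"travel": [0,0,0.006],"delta_rot": [0,0,0],"gripper": 0.3},{"travel": [0,0,0.008],"delta_rot": [0,0,0],"gripper": 0.3},{"travel": [0,0,0.01],"delta_rot": [0,0,0],"gripper": 0.3},{"travel": [0,0,0.012],"delta_rot": [0,0,0],"gripper": 0.3},{"travel": [0,0,0.014],"delta_rot": [0,0,0],"gripper": 0.3},{"travel": [0,0,0.016],"delta_rot": [0,0,0],"gripper": 0.3},{"travel": [0,0,0.018],"delta_rot": [0,0,0],"gripper": 0.3},{"travel": [0,0,0.02],"delta_rot": [0,0,0],"gripper": 0.3}]}}

```text
clock: 15.25
eef_pos: [0.661, -0.0095, 0.1112]
tool_rot: [0.0, 0.707, 0.707, 0.0]
contact_force: [-3.0, 0.5, 6.2]
width: 0.0497
gripper_force: 18.0
```

{"fn": "jog_arm", "kwargs": {"increments": [{"travel": [0,0,0],"delta_rot": [0,0,0],"gripper": 0.58},{"travel": [0,0,0],"delta_rot": [0,0,0],"gripper": 0.65},{"travel": [0,0,0],"delta_rot": [0,0,0],"gripper": 0.75},{"travel": [0,0,0],"delta_rot": [0,0,0],"gripper": 0.85},{"travel": [0,0,-0.01],"delta_rot": [0,0,0],"gripper": 0.9},{"travel": [0,0,-0.05],"delta_rot": [0,0,0],"gripper": 0.9},{"travel": [0,0,-0.13],"delta_rot": [0,0,0],"gripper": 0.9},{"travel": [0,0,-0.24],"delta_rot": [0,0,0],"gripper": 0.9},{"travel": [0,0,-0.35],"delta_rot": [0,0,0],"gripper": 0.9},{"travel": [0,0,-0.46],"delta_rot": [0,0,0],"gripper": 1}]}}

```text
clock: 16.08
eef_pos: [0.661, -0.0095, 0.2038]
tool_rot: [0.0, 0.707, 0.707, 0.0]
contact_force: [0.5, -0.8, -0.0]
width: 0.0864
gripper_force: 0.0
```

{"fn": "jog_arm", "kwargs": {"increments": [{"travel": [0,-0.05,-0.04],"delta_rot": [0,0,0],"gripper": 1},{"travel": [0.06,-0.15,-0.04],"delta_rot": [0,0,0],"gripper": 1},{"travel": [0.16,-0.28,-0.04],"delta_rot": [0,0,0],"gripper": 1},{"travel": [0.28,-0.42,-0.04],"delta_rot": [0,0,0],"gripper": 1},{"travel": [0.4,-0.55,-0.04],"delta_rot": [0,0,0],"gripper": 1},{"travel": [0.53,-0.67,-0.04],"delta_rot": [0,0,0],"gripper": 1},{"travel": [0.66,-0.77,-0.04],"delta_rot": [0,0,0],"gripper": 1},{"travel": [0.79,-0.85,-0.04],"delta_rot": [0,0,0],"gripper": 1},{"travel": [0.9,-0.9,-0.04],"delta_rot": [0,0,0],"gripper": 1},{"travel": [1,-0.93,-0.04],"delta_rot": [0,0,0],"gripper": 1}]}}

```text
clock: 16.92
eef_pos: [0.4723, 0.1912, 0.2101]
tool_rot: [-0.0, 0.707, 0.708, -0.0]
contact_force: [0.6, 0.4, -0.1]
width: 0.0912
gripper_force: 0.0
```

```bash
python3 - <<'E'
from h import *
go(.474,.212,.036)
s=snap('scene','s2.png')
E
```

```text
t 16.9167 pos [0.4723 0.1912 0.2101] q [0.362 0.232 1.743 0.    1.167 0.36 ] F [ 0.6  0.4 -0.1] w 0.0912
travel [0.104 0.01  0.871] rot [-0.002  0.     0.003]
```

View pics/s2.png

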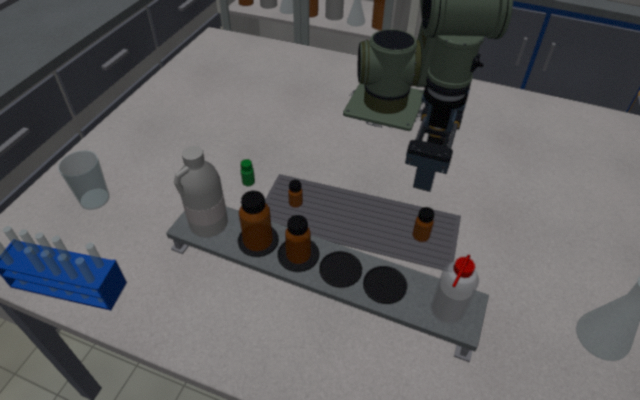

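Both placed bottles stand upright in their coasters at (257,225) and (298,243). The 60 ml bottle at (424,225) is next.

{"fn": "jog_arm", "kwargs": {"increments": [{"travel": [0.06,0.01,0.05],"delta_rot": [0,0,0],"gripper": 1},{"travel": [0.104,0.01,0.14],"delta_rot": [0,0,0],"gripper": 1},{"travel": [0.104,0.01,0.26],"delta_rot": [0,0,0],"gripper": 1},{"travel": [0.104,0.01,0.38],"delta_rot": [0,0,0],"gripper": 1},{"travel": [0.104,0.01,0.5],"delta_rot": [0,0,0],"gripper": 1},{"travel": [0.104,0.01,0.62],"delta_rot": [0,0,0],"gripper": 1},{"travel": [0.104,0.01,0.73],"delta_rot": [0,0,0],"gripper": 1},{"travel": [0.104,0.01,0.81],"delta_rot": [0,0,0],"gripper": 1},{"travel": [0.104,0.01,0.85],"delta_rot": [0,0,0],"gripper": 0.9},{"travel": [0.104,0.01,0.871],"delta_rot": [0,0,0],"gripper": 0.8}], "grip_force": 14}}

```text
clock: 17.8
eef_pos: [0.4761, 0.2104, 0.0342]
tool_rot: [-0.001, 0.707, 0.707, -0.001]
contact_force: [0.0, 0.4, 0.1]
width: 0.0808
gripper_force: 0.0
```

{"fn": "jog_arm", "kwargs": {"increments": [{"travel": [0,0,0],"delta_rot": [0,0,0],"gripper": 0.65},{"travel": [0,0,0],"delta_rot": [0,0,0],"gripper": 0.52},{"travel": [0,0,0],"delta_rot": [0,0,0],"gripper": 0.46},{"travel": [0,0,0],"delta_rot": [0,0,0],"gripper": 0.4},{"travel": [0,0,0],"delta_rot": [0,0,0],"gripper": 0.3},{"travel": [0,0,0],"delta_rot": [0,0,0],"gripper": 0.2},{"travel": [0,0,0],"delta_rot": [0,0,0],"gripper": 0.2},{"travel": [0,0,0],"delta_rot": [0,0,0],"gripper": 0.2},{"travel": [0,0,0],"delta_rot": [0,0,0],"gripper": 0.2},{"travel": [0,0,0],"delta_rot": [0,0,0],"gripper": 0.2}]}}

```text
clock: 18.63
eef_pos: [0.4767, 0.2112, 0.0364]
tool_rot: [-0.0, 0.707, 0.707, -0.0]
contact_force: [-2.7, -0.0, 5.7]
width: 0.0398
gripper_force: 14.0
```

```bash
python3 -c "
from h import *
go(.6645,.0825,.15)
print(manip.get_obs()['gripper_force'])"
```

```text
t 18.6333 pos [0.4767 0.2112 0.0364] q [0.395 0.442 1.942 0.    0.758 0.394] F [-2.7 -0.   5.7] w 0.0398
travel [-0.644  0.939 -0.568] rot [-0.001 -0.     0.001]
14.000522136921063
```

{"fn": "jog_arm", "kwargs": {"increments": [{"travel": [0,0,-0.02],"delta_rot": [0,0,0],"gripper": 0.2},{"travel": [0,0,-0.07],"delta_rot": [0,0,0],"gripper": 0.2},{"travel": [0,0,-0.16],"delta_rot": [0,0,0],"gripper": 0.2},{"travel": [0,0,-0.27],"delta_rot": [0,0,0],"gripper": 0.2},{"travel": [0,0,-0.38],"delta_rot": [0,0,0],"gripper": 0.2},{"travel": [-0.03,0.03,-0.48],"delta_rot": [0,0,0],"gripper": 0.2},{"travel": [-0.08,0.09,-0.55],"delta_rot": [0,0,0],"gripper": 0.2},{"travel": [-0.16,0.18,-0.57],"delta_rot": [0,0,0],"gripper": 0.2},{"travel": [-0.25,0.29,-0.57],"delta_rot": [0,0,0],"gripper": 0.2},{"travel": [-0.34,0.4,-0.57],"delta_rot": [0,0,0],"gripper": 0.2}]}}

```text
clock: 19.47
eef_pos: [0.5581, 0.1428, 0.1515]
tool_rot: [0.001, 0.707, 0.708, 0.001]
contact_force: [-0.1, 0.8, -0.6]
width: 0.0392
gripper_force: 14.0
```

{"fn": "jog_arm", "kwargs": {"increments": [{"travel": [-0.09,0.12,0],"delta_rot": [0,0,0],"gripper": 0.2},{"travel": [-0.17,0.24,0],"delta_rot": [0,0,0],"gripper": 0.2},{"travel": [-0.23,0.35,0],"delta_rot": [0,0,0],"gripper": 0.2},{"travel": [-0.27,0.44,0],"delta_rot": [0,0,0],"gripper": 0.2},{"travel": [-0.29,0.5,0],"delta_rot": [0,0,0],"gripper": 0.2},{"travel": [-0.3,0.53,0],"delta_rot": [0,0,0],"gripper": 0.2},{"travel": [-0.304,0.539,0],"delta_rot": [0,0,0],"gripper": 0.2},{"travel": [-0.304,0.539,0],"delta_rot": [0,0,0],"gripper": 0.2},{"travel": [-0.304,0.539,0],"delta_rot": [0,0,0],"gripper": 0.2},{"travel": [-0.304,0.539,0],"delta_rot": [0,0,0],"gripper": 0.2}]}}

```text
clock: 20.3
eef_pos: [0.6639, 0.083, 0.1502]
tool_rot: [-0.0, 0.707, 0.708, -0.0]
contact_force: [-0.8, 0.2, -1.3]
width: 0.0394
gripper_force: 14.0
```

```bash
python3 -c "
from h import *
go(.6645,.0825,.0934)"
```

```text
t 20.3 pos [0.6639 0.083  0.1502] q [0.107 0.521 1.448 0.    1.173 0.106] F [-0.8  0.2 -1.3] w 0.0394
travel [-0.003  0.003  0.284] rot [-0.001 -0.     0.002]
```

{"fn": "jog_arm", "kwargs": {"increments": [{"travel": [0,0,0.03],"delta_rot": [0,0,0],"gripper": 0.2},{"travel": [0,0,0.08],"delta_rot": [0,0,0],"gripper": 0.2},{"travel": [0,0,0.13],"delta_rot": [0,0,0],"gripper": 0.2},{"travel": [0,0,0.18],"delta_rot": [0,0,0],"gripper": 0.2},{"travel": [0,0,0.22],"delta_rot": [0,0,0],"gripper": 0.2},{"travel": [0,0,0.245],"delta_rot": [0,0,0],"gripper": 0.2},{"travel": [0,0,0.258],"delta_rot": [0,0,0],"gripper": 0.2},{"travel": [0,0,0.264],"delta_rot": [0,0,0],"gripper": 0.2},{"travel": [0,0,0.267],"delta_rot": [0,0,0],"gripper": 0.2},{"travel": [0,0,0.269],"delta_rot": [0,0,0],"gripper": 0.2}]}}

```text
clock: 21.13
eef_pos: [0.6651, 0.0825, 0.0965]
tool_rot: [0.0, 0.707, 0.707, 0.0]
contact_force: [-0.8, -0.7, -1.1]
width: 0.0392
gripper_force: 14.0
```

{"fn": "jog_arm", "kwargs": {"increments": [{"travel": [0,0,0.002],"delta_rot": [0,0,0],"gripper": 0.2},{"travel": [0,0,0.004],"delta_rot": [0,0,0],"gripper": 0.2},{"travel": [0,0,0.006],"delta_rot": [0,0,0],"gripper": 0.2},{"travel": [0,0,0.008],"delta_rot": [0,0,0],"gripper": 0.2},{"travel": [0,0,0.01],"delta_rot": [0,0,0],"gripper": 0.2},{"travel": [0,0,0.012],"delta_rot": [0,0,0],"gripper": 0.2},{"travel": [0,0,0.014],"delta_rot": [0,0,0],"gripper": 0.2},{"travel": [0,0,0.016],"delta_rot": [0,0,0],"gripper": 0.2},{"travel": [0,0,0.018],"delta_rot": [0,0,0],"gripper": 0.2},{"travel": [0,0,0.019],"delta_rot": [0,0,0],"gripper": 0.2}]}}

```text
clock: 21.97
eef_pos: [0.6648, 0.0825, 0.0935]
tool_rot: [0.0, 0.707, 0.707, 0.0]
contact_force: [-2.8, -0.2, 6.8]
width: 0.0392
gripper_force: 14.0
```

{"fn": "jog_arm", "kwargs": {"increments": [{"travel": [0,0,0],"delta_rot": [0,0,0],"gripper": 0.47},{"travel": [0,0,0],"delta_rot": [0,0,0],"gripper": 0.55},{"travel": [0,0,0],"delta_rot": [0,0,0],"gripper": 0.65},{"travel": [0,0,0],"delta_rot": [0,0,0],"gripper": 0.75},{"travel": [0,0,-0.01],"delta_rot": [0,0,0],"gripper": 0.8},{"travel": [0,0,-0.05],"delta_rot": [0,0,0],"gripper": 0.8},{"travel": [0,0,-0.13],"delta_rot": [0,0,0],"gripper": 0.8},{"travel": [0,0,-0.25],"delta_rot": [0,0,0],"gripper": 0.8},{"travel": [0,0,-0.39],"delta_rot": [0,0,0],"gripper": 0.8},{"travel": [0,0,-0.53],"delta_rot": [0,0,0],"gripper": 0.8}]}}

```text
clock: 22.8
eef_pos: [0.6646, 0.0825, 0.1998]
tool_rot: [-0.0, 0.707, 0.707, -0.0]
contact_force: [1.0, -0.1, -0.4]
width: 0.0731
gripper_force: 0.0
```

{"fn": "jog_arm", "kwargs": {"increments": [{"travel": [0,-0.02,-0.08],"delta_rot": [0,0,0],"gripper": 0.8},{"travel": [0,-0.1,-0.12],"delta_rot": [0,0,0],"gripper": 0.8},{"travel": [0,-0.24,-0.12],"delta_rot": [0,0,0],"gripper": 0.8},{"travel": [-0.06,-0.39,-0.12],"delta_rot": [0,0,0],"gripper": 0.8},{"travel": [-0.16,-0.53,-0.12],"delta_rot": [0,0,0],"gripper": 0.8},{"travel": [-0.28,-0.66,-0.12],"delta_rot": [0,0,0],"gripper": 0.8},{"travel": [-0.41,-0.77,-0.12],"delta_rot": [0,0,0],"gripper": 0.8},{"travel": [-0.55,-0.85,-0.12],"delta_rot": [0,0,0],"gripper": 0.8},{"travel": [-0.68,-0.9,-0.12],"delta_rot": [0,0,0],"gripper": 0.8},{"travel": [-0.79,-0.915,-0.12],"delta_rot": [0,0,0],"gripper": 0.8}]}}

```text
clock: 23.63
eef_pos: [0.48, -0.0769, 0.2235]
tool_rot: [0.0, 0.707, 0.707, 0.0]
contact_force: [-0.5, 0.1, 0.5]
width: 0.0727
gripper_force: 0.0
```

```bash
python3 - <<'E'
from h import *
go(.482,-.0908,.033)
s=snap('wrist','w2.png');W=cloud(s);p=s['pixels'].astype(int)
m=((p.max(2)<60)&(W[...,2]>.064)&(W[...,2]<.08)&(W[...,0]<.56)).astype(np.uint8)
n,l,st,c=cv2.connectedComponentsWithStats(m)
for i in range(1,n):
    if st[i,4]>100:print(c[i],st[i,4],cv2.minEnclosingCircle(W[l==i][:,:2].astype(np.float32)))
E
```

```text
t 23.6333 pos [ 0.48   -0.0769  0.2235] q [-0.182  0.185  1.771 -0.     1.185 -0.182] F [-0.5  0.1  0.5] w 0.0727
travel [-0.069  0.01   0.952] rot [0.001 0.001 0.   ]
[323.5532646  199.68900344] 582 ((0.48119214177131653, -0.08861882239580154), 0.014110851101577282)
```

View pics/w2.png

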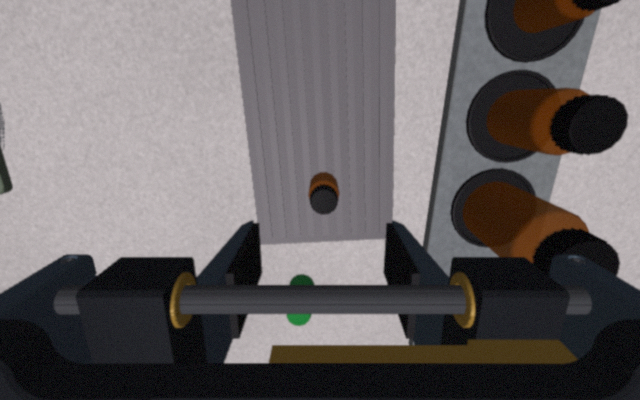

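The wrist view shows the amber 30 ml cap at (323,199) and the green look-alike farther off at (300,300). I'll pick the amber one.

{"fn": "jog_arm", "kwargs": {"increments": [{"travel": [-0.04,0.007,0.05],"delta_rot": [0,0,0],"gripper": 0.8},{"travel": [-0.064,0.007,0.15],"delta_rot": [0,0,0],"gripper": 0.8},{"travel": [-0.064,0.007,0.28],"delta_rot": [0,0,0],"gripper": 0.8},{"travel": [-0.064,0.007,0.42],"delta_rot": [0,0,0],"gripper": 0.8},{"travel": [-0.064,0.007,0.56],"delta_rot": [0,0,0],"gripper": 0.8},{"travel": [-0.064,0.007,0.7],"delta_rot": [0,0,0],"gripper": 0.8},{"travel": [-0.064,0.007,0.81],"delta_rot": [0,0,0],"gripper": 0.8},{"travel": [-0.064,0.007,0.89],"delta_rot": [0,0,0],"gripper": 0.8},{"travel": [-0.064,0.007,0.935],"delta_rot": [0,0,0],"gripper": 0.8},{"travel": [-0.064,0.007,0.952],"delta_rot": [0,0,0],"gripper": 0.7}], "grip_force": 12}}

```text
clock: 24.52
eef_pos: [0.4827, -0.0878, 0.0303]
tool_rot: [-0.001, 0.707, 0.707, -0.001]
contact_force: [-0.4, -0.8, -0.1]
width: 0.0686
gripper_force: 0.0
```

{"fn": "jog_arm", "kwargs": {"increments": [{"travel": [0,0,0],"delta_rot": [0,0,0],"gripper": 0.55},{"travel": [0,0,0],"delta_rot": [0,0,0],"gripper": 0.45},{"travel": [0,0,0],"delta_rot": [0,0,0],"gripper": 0.4},{"travel": [0,0,0],"delta_rot": [0,0,0],"gripper": 0.35},{"travel": [0,0,0],"delta_rot": [0,0,0],"gripper": 0.3},{"travel": [0,0,0],"delta_rot": [0,0,0],"gripper": 0.2},{"travel": [0,0,0],"delta_rot": [0,0,0],"gripper": 0.15},{"travel": [0,0,0],"delta_rot": [0,0,0],"gripper": 0.15},{"travel": [0,0,0],"delta_rot": [0,0,0],"gripper": 0.15},{"travel": [0,0,0],"delta_rot": [0,0,0],"gripper": 0.15}]}}

```text
clock: 25.35
eef_pos: [0.4835, -0.0885, 0.0326]
tool_rot: [0.0, 0.707, 0.707, 0.0]
contact_force: [-1.4, 0.2, 6.1]
width: 0.0336
gripper_force: 12.0
```

```bash
python3 -c "
from h import *
go(.6685,.1740,.15)
print(manip.get_obs()['gripper_force'])"
```

```text
t 25.35 pos [ 0.4835 -0.0885  0.0326] q [-0.204  0.412  2.015  0.     0.714 -0.205] F [-1.4  0.2  6.1] w 0.0336
travel [ 1.312  0.926 -0.586] rot [0.002 0.    0.001]
12.00153836980462
```

{"fn": "jog_arm", "kwargs": {"increments": [{"travel": [0,0,-0.02],"delta_rot": [0,0,0],"gripper": 0.15},{"travel": [0,0,-0.07],"delta_rot": [0,0,0],"gripper": 0.15},{"travel": [0,0,-0.16],"delta_rot": [0,0,0],"gripper": 0.15},{"travel": [0,0,-0.27],"delta_rot": [0,0,0],"gripper": 0.15},{"travel": [0,0,-0.38],"delta_rot": [0,0,0],"gripper": 0.15},{"travel": [0.03,0,-0.48],"delta_rot": [0,0,0],"gripper": 0.15},{"travel": [0.09,0,-0.55],"delta_rot": [0,0,0],"gripper": 0.15},{"travel": [0.18,0,-0.585],"delta_rot": [0,0,0],"gripper": 0.15},{"travel": [0.29,0,-0.585],"delta_rot": [0,0,0],"gripper": 0.15},{"travel": [0.4,0,-0.585],"delta_rot": [0,0,0],"gripper": 0.15}]}}

```text
clock: 26.18
eef_pos: [0.4835, -0.0078, 0.1497]
tool_rot: [0.001, 0.707, 0.707, 0.001]
contact_force: [-0.2, -0.7, -0.2]
width: 0.0336
gripper_force: 12.0
```

{"fn": "jog_arm", "kwargs": {"increments": [{"travel": [0.12,0,0],"delta_rot": [0,0,0],"gripper": 0.15},{"travel": [0.24,0,0],"delta_rot": [0,0,0],"gripper": 0.15},{"travel": [0.36,0,0],"delta_rot": [0,0,0],"gripper": 0.15},{"travel": [0.48,0,0],"delta_rot": [0,0,0],"gripper": 0.15},{"travel": [0.6,0,0],"delta_rot": [0,0,0],"gripper": 0.15},{"travel": [0.71,0.01,0],"delta_rot": [0,0,0],"gripper": 0.15},{"travel": [0.8,0.05,0],"delta_rot": [0,0,0],"gripper": 0.15},{"travel": [0.86,0.12,0],"delta_rot": [0,0,0],"gripper": 0.15},{"travel": [0.9,0.21,0],"delta_rot": [0,0,0],"gripper": 0.15},{"travel": [0.912,0.32,0],"delta_rot": [0,0,0],"gripper": 0.15}]}}

```text
clock: 27.02
eef_pos: [0.5469, 0.1756, 0.1489]
tool_rot: [-0.0, 0.706, 0.708, -0.0]
contact_force: [0.7, -1.2, -0.1]
width: 0.0335
gripper_force: 12.0
```

{"fn": "jog_arm", "kwargs": {"increments": [{"travel": [0,0.12,0],"delta_rot": [0,0,0],"gripper": 0.15},{"travel": [0,0.24,0],"delta_rot": [0,0,0],"gripper": 0.15},{"travel": [0,0.36,0],"delta_rot": [0,0,0],"gripper": 0.15},{"travel": [0,0.46,0],"delta_rot": [0,0,0],"gripper": 0.15},{"travel": [0,0.54,0],"delta_rot": [0,0,0],"gripper": 0.15},{"travel": [0,0.59,0],"delta_rot": [0,0,0],"gripper": 0.15},{"travel": [0,0.606,0],"delta_rot": [0,0,0],"gripper": 0.15},{"travel": [0,0.606,0],"delta_rot": [0,0,0],"gripper": 0.15},{"travel": [0,0.606,0],"delta_rot": [0,0,0],"gripper": 0.15},{"travel": [0,0.606,0],"delta_rot": [0,0,0],"gripper": 0.15}]}}

```text
clock: 27.85
eef_pos: [0.6674, 0.1741, 0.149]
tool_rot: [-0.0, 0.707, 0.707, -0.0]
contact_force: [-0.6, -0.5, -0.4]
width: 0.0336
gripper_force: 12.0
```

```bash
python3 -c "
from h import *
go(.6685,.1750,.0896)"
```

```text
t 27.85 pos [0.6674 0.1741 0.149 ] q [0.238 0.554 1.392 0.    1.197 0.238] F [-0.6 -0.5 -0.4] w 0.0336
travel [0.004 0.006 0.297] rot [-0.002  0.     0.001]
```

{"fn": "jog_arm", "kwargs": {"increments": [{"travel": [0.004,0.002,0.03],"delta_rot": [0,0,0],"gripper": 0.15},{"travel": [0.004,0.002,0.08],"delta_rot": [0,0,0],"gripper": 0.15},{"travel": [0.004,0.002,0.13],"delta_rot": [0,0,0],"gripper": 0.15},{"travel": [0.004,0.002,0.18],"delta_rot": [0,0,0],"gripper": 0.15},{"travel": [0.004,0.002,0.22],"delta_rot": [0,0,0],"gripper": 0.15},{"travel": [0.004,0.002,0.25],"delta_rot": [0,0,0],"gripper": 0.15},{"travel": [0.004,0.002,0.265],"delta_rot": [0,0,0],"gripper": 0.15},{"travel": [0.004,0.002,0.272],"delta_rot": [0,0,0],"gripper": 0.15},{"travel": [0.004,0.002,0.275],"delta_rot": [0,0,0],"gripper": 0.15},{"travel": [0.004,0.002,0.278],"delta_rot": [0,0,0],"gripper": 0.15}]}}

```text
clock: 28.68
eef_pos: [0.6691, 0.175, 0.0937]
tool_rot: [0.0, 0.707, 0.707, 0.0]
contact_force: [1.1, -0.8, -0.1]
width: 0.0334
gripper_force: 12.0
```

{"fn": "jog_arm", "kwargs": {"increments": [{"travel": [0,0,0.002],"delta_rot": [0,0,0],"gripper": 0.15},{"travel": [0,0,0.004],"delta_rot": [0,0,0],"gripper": 0.15},{"travel": [0,0,0.006],"delta_rot": [0,0,0],"gripper": 0.15},{"travel": [0,0,0.008],"delta_rot": [0,0,0],"gripper": 0.15},{"travel": [0,0,0.01],"delta_rot": [0,0,0],"gripper": 0.15},{"travel": [0,0,0.012],"delta_rot": [0,0,0],"gripper": 0.15},{"travel": [0,0,0.014],"delta_rot": [0,0,0],"gripper": 0.15},{"travel": [0,0,0.016],"delta_rot": [0,0,0],"gripper": 0.15},{"travel": [0,0,0.018],"delta_rot": [0,0,0],"gripper": 0.15},{"travel": [0,0,0.019],"delta_rot": [0,0,0],"gripper": 0.15}]}}

```text
clock: 29.52
eef_pos: [0.6687, 0.1749, 0.0897]
tool_rot: [0.0, 0.707, 0.707, 0.0]
contact_force: [-0.7, -0.1, 1.3]
width: 0.0338
gripper_force: 12.0
```

{"fn": "jog_arm", "kwargs": {"increments": [{"travel": [0,0,0.002],"delta_rot": [0,0,0],"gripper": 0.15},{"travel": [0,0,0.003],"delta_rot": [0,0,0],"gripper": 0.15},{"travel": [0,0,0.003],"delta_rot": [0,0,0],"gripper": 0.15},{"travel": [0,0,0.003],"delta_rot": [0,0,0],"gripper": 0.4},{"travel": [0,0,0.003],"delta_rot": [0,0,0],"gripper": 0.45},{"travel": [0,0,0.003],"delta_rot": [0,0,0],"gripper": 0.5},{"travel": [0,0,0.003],"delta_rot": [0,0,0],"gripper": 0.6},{"travel": [0,0,0.003],"delta_rot": [0,0,0],"gripper": 0.7},{"travel": [0,0,-0.01],"delta_rot": [0,0,0],"gripper": 0.75},{"travel": [0,0,-0.04],"delta_rot": [0,0,0],"gripper": 0.75}]}}

```text
clock: 30.35
eef_pos: [0.6682, 0.1747, 0.0968]
tool_rot: [-0.001, 0.707, 0.707, -0.001]
contact_force: [0.4, -0.7, 0.1]
width: 0.0673
gripper_force: 0.0
```

{"fn": "jog_arm", "kwargs": {"increments": [{"travel": [0,0,-0.08],"delta_rot": [0,0,0],"gripper": 0.75},{"travel": [0,0,-0.2],"delta_rot": [0,0,0],"gripper": 0.75},{"travel": [0,0,-0.33],"delta_rot": [0,0,0],"gripper": 0.75},{"travel": [0,0,-0.46],"delta_rot": [0,0,0],"gripper": 0.75},{"travel": [0,-0.05,-0.55],"delta_rot": [0,0,0],"gripper": 0.75},{"travel": [0,-0.16,-0.6],"delta_rot": [0,0,0],"gripper": 0.75},{"travel": [0,-0.32,-0.6],"delta_rot": [0,0,0],"gripper": 0.75},{"travel": [0,-0.5,-0.6],"delta_rot": [0,0,0],"gripper": 0.75},{"travel": [0,-0.68,-0.6],"delta_rot": [0,0,0],"gripper": 0.75},{"travel": [0,-0.86,-0.6],"delta_rot": [0,0,0],"gripper": 0.75}]}}

```text
clock: 31.18
eef_pos: [0.4951, 0.1746, 0.2181]
tool_rot: [0.0, 0.707, 0.707, 0.001]
contact_force: [-0.1, -0.4, -0.8]
width: 0.0686
gripper_force: 0.0
```

{"fn": "jog_arm", "kwargs": {"increments": [{"travel": [0,-0.15,0],"delta_rot": [0,0,0],"gripper": 0.75},{"travel": [0,-0.28,0],"delta_rot": [0,0,0],"gripper": 0.75},{"travel": [0,-0.38,0],"delta_rot": [0,0,0],"gripper": 0.75},{"travel": [0,-0.45,0],"delta_rot": [0,0,0],"gripper": 0.75},{"travel": [0,-0.48,0],"delta_rot": [0,0,0],"gripper": 0.75},{"travel": [0,-0.48,0],"delta_rot": [0,0,0],"gripper": 0.75},{"travel": [0,-0.48,0],"delta_rot": [0,0,0],"gripper": 0.75},{"travel": [0,-0.48,0],"delta_rot": [0,0,0],"gripper": 0.75},{"travel": [0,-0.48,0],"delta_rot": [0,0,0],"gripper": 0.75},{"travel": [0,-0.48,0],"delta_rot": [0,0,0],"gripper": 0.75}]}}

```text
clock: 32.02
eef_pos: [0.4015, 0.1748, 0.2173]
tool_rot: [-0.0, 0.707, 0.707, -0.0]
contact_force: [-0.1, 0.0, 0.5]
width: 0.0679
gripper_force: 0.0
```

```bash
python3 - <<'E'
from h import *
T={250:(.6565,-.1015,.187),125:(.6605,-.0098,.163),60:(.6645,.0823,.143),30:(.6685,.174,.129)}
for f in('scene','top'):
    s=snap(f,'end_%s.png'%f);W=cloud(s);p=s['pixels'].astype(int)
    for k,(x,y,z) in T.items():
        q=W[(p.max(2)<55)&(abs(W[...,2]-z)<.006)&(abs(W[...,0]-x)<.04)&(abs(W[...,1]-y)<.04)]
        print(f,k,len(q),(((np.percentile(q,2,0)+np.percentile(q,98,0))/2)-[x,y,z]).round(4) if len(q) else '')
print(manip.get_obs()['clock'])
E
```

```text
scene 250 332 [ 0.0019 -0.0003 -0.0017]
scene 125 272 [ 0.0021  0.0001 -0.0018]
scene 60 220 [ 0.0023  0.0004 -0.0018]
scene 30 158 [ 0.0021 -0.002  -0.0019]
top 250 263 [-0.0022 -0.0006 -0.    ]
top 125 182 [-0.0016  0.0005 -0.    ]
top 60 136 [-0.0014  0.0008 -0.0001]
top 30 90 [-0.0021 -0.0036 -0.0001]
32.1167
```

View pics/end_scene.png

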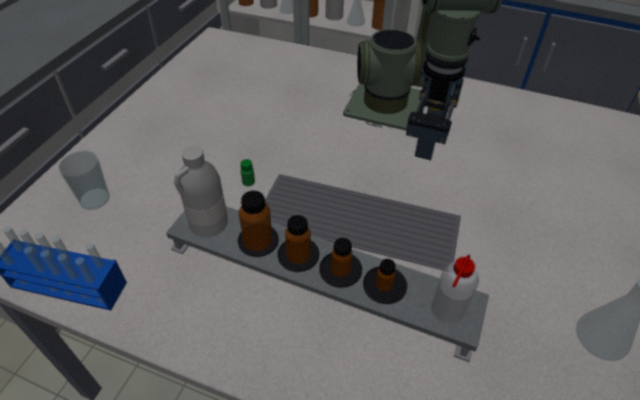

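View pics/end_top.png

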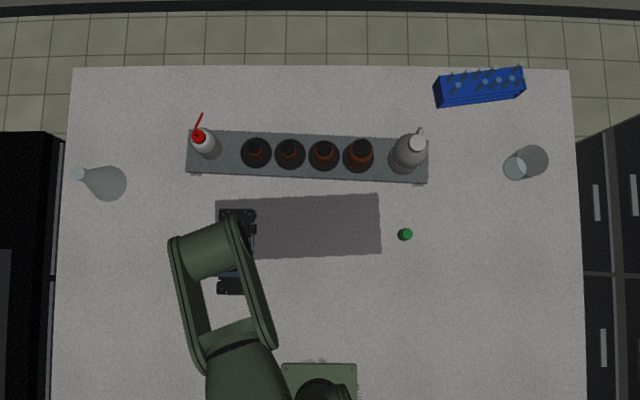

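All four bottles stand upright and centred to about 3 mm. They step down from the stock bottle, at (257,225), (298,243), (342,260) and (386,278) in the scene view. The robot is clear of everything.

```bash
python3 -c "
from workcell import manip
print(manip.job_done())"
```

```text
the job is handed in; nothing more can be done
None
```

The four amber bottles stand upright on the coasters, largest next to the stock bottle and smallest farthest from it, each within about 4 mm of its coaster's centre by the final pictures. I handed the job in at about 32 s of robot time; no verdict came back.

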